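# Bring the spindle flat round, drop the carousel hub onto it and hold it for the set-screw

### The arm

A 6-joint arm with a two-finger parallel gripper is mounted at the origin on a cart in front of the work surface, level with it; the furniture and walls round the work are solid. World frame = base frame: x ahead of the robot, y to its left, z up, the work surface at z = 0. Lengths are in mm, angles in rad, forces in N, time in s.
With the tool pointing down it reaches from about 375 to 900 mm from the base axis. Payload 3.1 kg.
Tool frame: the origin (TCP) lies at the centre of the arm's flange, where the gripper is bolted on; the fingertips stand ahead of it and the grasp point (between the pads) lies 164 mm ahead of it (manip.finger_overhang is the z of the fingertips in the tool frame, in mm); z points along the fingers, y is the line along which they close (so a half turn about z gives the same grasp; the last joint's range is limited). The gripper opens to 87 mm and grips with 3 to 60 N. Pads are 19 mm wide; open, the fingers measure 117 mm over their backs; the gripper's body (75 mm by 190 mm) begins 51 mm behind the grasp point.
Start: joints at [-1.369, 0.527, 1.433, -0, 1.181, -0.178], TCP at [231.73, -580.43, 404.748] pointing down, gripper open.
Joint ranges: [-3.08, 3.08], [-0.75, 2.2], [0.22, 2.44], [-1.43, 4.57], [0, 2.65], [-2.85, 2.85]. Speed limits (rad/s): [2.79, 2.79, 3.14, 3.14, 3.14, 3.14].

### API

Orientations are given as a unit quaternion [x, y, z, w].
In Python, from plant import manip, camera, order, spot_in gives the robot as it stands.
- The arm moves only by the tool drive_tool, never from a script. Its argument "commands" is one flat list of numbers, 5 for each row, row after row: the gripper command: -1 is fully open, 1 is shut, values between are in proportion, then the shift along the tool's x, y, z in m, then the turn about the tool's z in rad. A call has 1 to 10 rows; each row shifts and turns the commanded pose from where the row before left it, along the tool's axes as they then stand; what a row does not reach is not made up. A row lasts 1/10 s, in which the tool goes at most 50 mm and 8.59 degrees, less where a joint would pass 70% of its speed; a pose out of reach is approached as far as the arm can. A call with a gripper value outside its range is refused whole. The fingers move at their own pace and stop on an object; "force" is the grip in N (left out, the last holds). Time passes only in rows, so rows that do not move let the fingers close. It gives the time, the measured TCP pose, the force, the opening and the grip force at its end, in the units of the state.
- manip.state(): the state, without advancing time (a new reading comes with each control period).
- camera(name): name is "scene" or "top" or "wrist"; returns a dict with "pixels" (480x640x3 uint8, red, green, blue), "z_map" (480x640 float32, mm along the optical axis (not along the pixel's ray), 0 where there is no reading), "K" (3x3 intrinsics, pixels), "T" (4x4, takes a point from camera to world coordinates). Camera axes: x right, y down, z forward; pixel columns grow to the right and rows downward; lengths in mm; the calibration is good to about 2 mm. A picture is of the moment at which its call begins.
- order.finish_job(): hands the job in; it is judged then, once.
Trained networks look in a picture, given as the dict that the camera call returned (one of the last four; its "shot" number tells which), for a name from the list of things; names that differ only in an ending like _2 or _b are one class to them, and where a whole thing is asked for, a point or a joint stands for the part that bears it (a point fixed in the world has none). Each returns a list of dicts, best first, with "conf" (0 to 1); they miss things now and then, are a little off and sometimes report something else, mostly with a low value. They report only what shows in the picture. A call takes as long as a camera call. They do not tell look-alikes from the thing itself.
- spot_in(picture, query): "extent" ([left, top, right, bottom] in pixels, round what is visible of it).
The state is a dict: "time_s": time; "qpos": joint angles; "joint_vel": joint speeds; "joint_efforts": joint torques, N m; "ee_pos": TCP position; "ee_rot": TCP orientation; "wrist_force": force on the tool from outside, world axes, zero at the start; "wrist_torque": the same for the moment, N m; "gripper_width": finger opening in mm; "grasp_force": force on a finger pad.
Only numpy, scipy, OpenCV 4.12 (cv2) and the standard library are available. Lean on these libraries where they do the work, as an engineer would, in place of code of your own. Each camera call takes 0.05 s, during which the arm holds its last target. There are 200 camera calls.

### The job

The carousel hub sits loose on the nose of the sampler drive's spindle and has to be held in place for its set-screw to be tightened with a screwdriver laid in the slotted rest. First crank the handwheel, by the grip on its rim, until the spindle's flat (on the side of the stud on the wheel's rim) faces the slotted rest; then turn the hub on the spindle, feeling for the place where its flat meets the spindle's and it drops fully home, so that its set-screw faces the slot. Finish while still holding the hub there between the fingers, and do not let go; leave the things around the drive alone.

Things in the scene. Friction and masses are not known exactly. Their poses are not given: they have to be found in the camera images.
- drive: sampler drive, fixed to the worktop: low cream housing, 50 mm high, x = -128 to +108 mm, y = -98 to +98 mm. Origin under the vertical spindle axis, on the worktop; z up; -x points from the spindle to the slotted screwdriver rest on the lid
- handwheel (a joint): angle of handwheel and spindle, which are one piece, in rad, growing counter-clockwise seen from above; 0 (or whole turns) when the spindle's flat and the stud on the rim face the slotted rest. Turns without end, stays where it is left, needs about 0.2 N m (3 N at the grip). Starts 1.2 to 4 rad clockwise of 0. Black rim of 143 mm outer diameter, upper side 74 mm over the worktop, three spokes
- crank_grip_center (a point): middle of the upright black crank grip on the rim, which revolves freely on its own axis: 18 mm diameter, heights 76 to 124 mm over the worktop, this point at 102 mm, 66 mm from the spindle axis. With the wheel at 0 it stands 110 degrees counter-clockwise from the drive's +x; going there counter-clockwise it stays clear of the slotted rest, which could catch a finger
- flat (a point): middle of the spindle's milled flat, 87.5 mm over the worktop, 8.3 mm from the axis, hidden in the hub. A steel stud (9 mm diameter, top at 80 mm) on the wheel's rim, 66 mm from the axis, and a fine line on the top of the spindle's nose lie on the same side
- spindle_seat (a point): centre of the shoulder on which the hub stands when home, on the spindle axis, 82 mm over the worktop. From it rise the spindle's D-shaped part (24 mm diameter, flat 8.3 mm off the axis, 11 mm tall) and then its round nose (16 mm diameter, top 140 mm over the worktop)
- hub_center (a point): centre of the loose aluminium carousel hub, 50 mm tall, 0.15 to 0.31 kg; -x points to its set-screw. Flange of 52 mm diameter for the lowest 12 mm, above it plain and round, 44 mm diameter: grip it there. Riding high it is 118 mm over the worktop, loose (it leans up to 2 degrees and turns along with the wheel); home it is 107 mm high and the nose stands 8 mm out of its top
- set_screw (a point): outer end of the set-screw, on a small pad on the hub's flange, 28 mm from the hub's axis and 6 mm over its underside; a fine line on the hub's top lies over it. The bore's lowest 12 mm are D-shaped, flat on this side, 8.9 mm off the axis: when it meets the spindle's flat within about 4 degrees the hub can drop 11 mm; then it turns only with the spindle
- rest_slot (a point): middle of the slot (12 mm wide) of the screwdriver rest, a steel plate 3 mm thick and 30 mm wide, 104 mm from the spindle axis, top 96 mm over the worktop. This point is 88 mm high, as is the set-screw when the hub is home
- screwdriver: screwdriver with black handle, 178 mm long, lying to the right of the drive; leave alone
- timer: bench timer 58 x 66 x 20 mm, to the right of the drive; leave alone
- beaker_s: small glass beaker, 55 mm diameter, 56 mm tall, to the right of the drive; leave alone
Things that resemble listed ones, but are neither listed nor needed, are in the scene too. What is shaped like the part that bears hub_center but brown or orange is not meant.

How it is judged:
By the outcome, as a careful person would: the job done as asked, in the order asked, and still so for the second after the job is handed in, while the arm keeps its last pose, push and grip.
It also fails if it takes over 72 s, if anything falls off the work surface, if the arm or the gripper's body presses on something with over 40 N, if the wrist force passes 120 N, or if a joint passes its speed limit or range.

## Working session

There is one attempt and no reset: what is moved stays moved. The work goes in short steps, Python scripts to look and compute and a tool call to move; the robot and the scene stay as the last step left them, time stands still between calls to the robot, and variables do not carry over. Pictures are saved under pics/ and viewed, at most 10 in all, crops included, and the job is handed in when it is done.

Besides the shell and the picture viewer there is one more tool, called after "Call:" in YAML: its name, and indented under it one key for each argument. drive_tool: Moves the arm, as the interface text tells. Its arguments: {"type":"object","properties":{"commands":{"type":"array","items":{"type":"number"}},"force":{"type":"number"}},"required":["commands"]}

```bash
mkdir -p pics; cat > h.py <<'E'
import numpy as np, cv2
from plant import manip, camera, order, spot_in
def save(p,n): cv2.imwrite('pics/'+n,p['pixels'][:,:,::-1])
def at_z(p,u,v,z):
    d=p['T'][:3,:3]@np.linalg.inv(p['K'])@[u,v,1]; o=p['T'][:3,3]
    return o+d*(z-o[2])/d[2]
def proj(p,X):
    q=np.linalg.inv(p['T'])@np.append(X,1); q=p['K']@q[:3]; return q[:2]/q[2]
def pt(p,u,v):
    z=p['z_map'][int(v),int(u)]
    return (p['T']@np.append(z*np.linalg.inv(p['K'])@[u,v,1],1))[:3]
E
python3 - <<'E'
from h import *
print(manip.state(), manip.finger_overhang)
ims=[]
for n in ('scene','top'):
    p=camera(n); save(p,n+'1.png')
    print(n,p['T'].round(2).tolist(),p['K'].tolist())
    for q in ('drive','handwheel','crank_grip_center','hub_center','set_screw','screwdriver','timer','beaker_s','rest_slot','spindle_seat'):
        try: print(q,[(np.round(d['extent']).tolist(),round(d['conf'],2)) for d in spot_in(p,q)])
        except Exception as e: print(q,e)
E
```

```text
{'time_s': 0.0, 'qpos': array([-1.36951866e+00,  5.28453051e-01,  1.43391106e+00, -2.36183574e-05,
        1.18141322e+00, -1.78482116e-01]), 'joint_vel': array([ 1.91757406e-03,  6.32329302e-07, -9.53781891e-04, -1.93689802e-03,
       -8.51140771e-04, -3.18388550e-04]), 'joint_efforts': array([-6.71877478e-04, -4.40047967e+01, -1.76591527e+01,  6.34224457e-02,
        5.82743576e-02, -1.53711771e-04]), 'ee_pos': array([ 231.64959085, -580.10673505,  403.77649003]), 'ee_rot': array([ 9.82025478e-01,  1.88745246e-01, -2.33695352e-05, -1.09214363e-03]), 'wrist_force': array([ 0.12193361,  0.01595331, -0.42688623]), 'wrist_torque': array([ 0.02995439, -0.02402427,  0.02131896]), 'grasp_force': 0.0, 'gripper_width': 87.04926121432403} 182.2
scene [[-0.59, -0.53, 0.61, -193.28], [-0.81, 0.38, -0.45, 536.37], [0.01, -0.76, -0.65, 849.31], [0.0, 0.0, 0.0, 1.0]] [[500.0946087025355, 0.0, 316.2330057340666], [0.0, 500.0946087025355, 242.83511485797058], [0.0, 0.0, 1.0]]
drive [([186.0, 238.0, 320.0, 348.0], 0.63)]
handwheel [([224.0, 242.0, 282.0, 300.0], 0.64)]
crank_grip_center [([236.0, 2
[... 695 characters left out ...]
0, 300.0, 292.0], 0.77)]
handwheel [([223.0, 206.0, 282.0, 264.0], 0.6)]
crank_grip_center []
hub_center [([318.0, 235.0, 338.0, 261.0], 0.9), ([162.0, 224.0, 185.0, 243.0], 0.82), ([237.0, 219.0, 261.0, 239.0], 0.8), ([316.0, 197.0, 338.0, 220.0], 0.73)]
set_screw [([315.0, 239.0, 336.0, 261.0], 0.89), ([161.0, 222.0, 186.0, 243.0], 0.89), ([239.0, 220.0, 259.0, 242.0], 0.77), ([318.0, 194.0, 337.0, 218.0], 0.74)]
screwdriver [([362.0, 260.0, 428.0, 283.0], 0.8)]
timer [([428.0, 264.0, 455.0, 292.0], 0.78)]
beaker_s [([380.0, 213.0, 401.0, 235.0], 0.75), ([427.0, 265.0, 458.0, 293.0], 0.61)]
rest_slot [([208.0, 194.0, 302.0, 294.0], 0.86)]
spindle_seat [([210.0, 195.0, 301.0, 294.0], 0.88)]
```

```bash
python3 - <<'E'
import cv2
t=cv2.imread('pics/top1.png')[180:305,150:350]; s=cv2.imread('pics/scene1.png')[215:365,140:345]
t=cv2.resize(t,(800,500),interpolation=cv2.INTER_CUBIC);s=cv2.resize(s,(800,585),interpolation=cv2.INTER_CUBIC)
cv2.imwrite('pics/tc.png',t);cv2.imwrite('pics/sc.png',s)
E
```

```text
(no output)
```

View pics/tc.png

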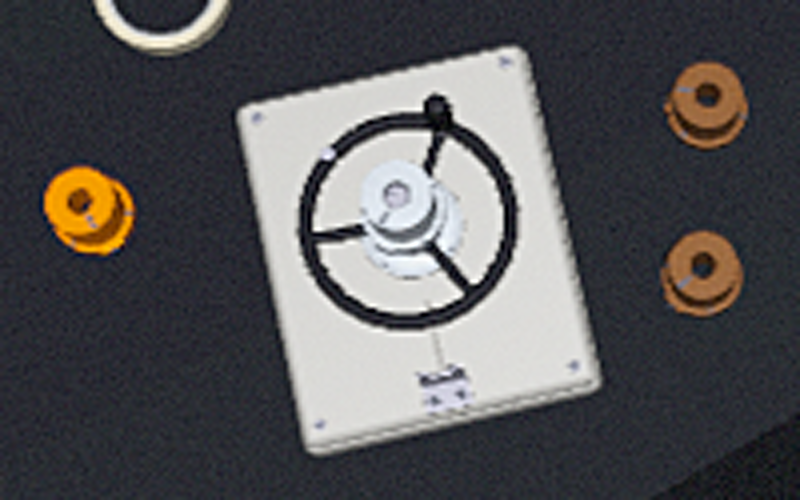

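View pics/sc.png

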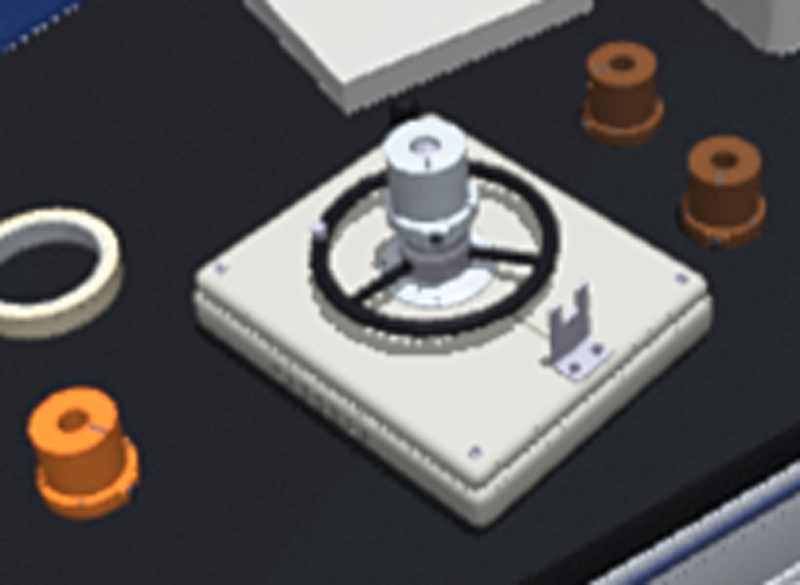

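The top crop shows the aluminium hub on the drive at top pixel (250,231). The look-alikes are orange at (172,232) and brown at (326,206) and (326,249), and I chose the aluminium one by its description. The rest faces the robot at (260,273), the stud is at (232,218) and the crank grip at (259,206).

```bash
python3 - <<'E'
from h import *
p=camera('top')
f=lambda x,y,z:at_z(p,150+x/4-.4,180+y/4-.4,z)
hub=f(397,195,143);rest=f(442,374,96);stud=f(327,153,80);grip=f(436,103,124);wh=f(408.5,220.5,74)
for n,a in zip(('hub','rest','stud','grip','wheel'),(hub,rest,stud,grip,wh)):
    d=a-wh; print(n,a.round(1),np.hypot(*d[:2]).round(1),np.degrees(np.arctan2(d[1],d[0])).round(1))
# corners of housing z=50
c=[f(*q,50) for q in ((243,108),(520,48),(598,385),(310,440))]
print(np.round(c,1), np.mean(c,0))
for a,b in ((0,3),(1,2)): d=c[b]-c[a]; print(np.degrees(np.arctan2(d[1],d[0])),np.linalg.norm(d))
for a,b in ((0,1),(3,2)): d=c[b]-c[a]; print(np.degrees(np.arctan2(d[1],d[0])),np.linalg.norm(d))
# depth-based hub top
print([pt(p,249,225).round(1),pt(p,259,205).round(1)])
E
```

```text
hub [530.4 182.3 143. ] 1.4 5.5
rest [427.8 155.5  96. ] 104.7 -165.2
stud [570.8 235.   80. ] 67.4 51.7
grip [593.4 162.4 124. ] 67.4 -17.0
wheel [529.  182.1  74. ] 0.0 0.0
[[607.1 295.3  50. ]
 [650.5 115.9  50. ]
 [429.   60.1  50. ]
 [390.8 242.   50. ]] [519.32523494 178.35552609  50.        ]
-166.1516539980151 222.767139635914
-165.85281677323115 228.4459108910119
-76.3952363213264 184.58328611541307
-78.14335002129222 185.885414626402
[array([540.7, 183.2, 134.3]), array([593.9, 161.3, 125.8])]
```

```bash
cat >> h.py <<'E'
from scipy.spatial.transform import Rotation as R
def tool(dst,n=None):
    "tool-frame shift (m) from present TCP to dst (mm)"
    s=manip.state(); r=R.from_quat(s['ee_rot']); return (r.inv().apply(np.array(dst)-s['ee_pos'])/1000).round(4)
def pose():
    s=manip.state(); m=R.from_quat(s['ee_rot']).as_matrix()
    return s['ee_pos'].round(1), 'y-ang',np.degrees(np.arctan2(m[1,1],m[0,1])).round(2),'F',s['wrist_force'].round(1),'T',s['wrist_torque'].round(2),'w',round(s['gripper_width'],1),'g',round(s['grasp_force'],1),'t',round(s['time_s'],2)
E
python3 - <<'E'
from h import *
p=camera('top'); v,u=np.mgrid[0:480,0:640]; z=p['z_map']
P=np.stack([u,v,np.ones_like(u)],-1)@np.linalg.inv(p['K']).T*z[...,None]@p['T'][:3,:3].T+p['T'][:3,3]
a=np.array([231,-580]);b=np.array([593,162]);d=(b-a)/np.linalg.norm(b-a)
w=P[...,:2]-a; s=w@d; l=abs(w@[-d[1],d[0]])
for k in range(0,900,100):
    m=(s>k)&(s<k+100)&(l<130)&(z>0); print(k,P[m][:,2].max().round() if m.any() else None)
print(tool([593,162.5,350]),pose())
E
```

```text
0 639.0
100 743.0
200 836.0
300 1046.0
400 1124.0
500 805.0
600 63.0
700 152.0
800 152.0
[ 0.611  -0.5561  0.0547] (array([ 231.7, -580.4,  404.8]), 'y-ang', np.float64(-68.24), 'F', array([-0.9,  0. ,  0.9]), 'T', array([-0.07, -0.02,  0.01]), 'w', 86.8, 'g', 0.0, 't', 1.2)
```

```bash
python3 - <<'E'
from h import *
p=camera('scene')
for u,v in ((338,220),(344,216),(360,215),(400,215),(450,215),(500,215),(360,240),(400,260),(450,300),(230,215)): print(u,v,pt(p,u,v).round())
save(p,'s2.png')
E
```

```text
338 220 [ 611. -126.   39.]
344 216 [ 610. -144.   45.]
360 215 [ 591. -184.   43.]
400 215 [233.  61. 374.]
450 215 [175.  14. 389.]
500 215 [ 405. -542.    1.]
360 240 [ 547. -150.    3.]
400 260 [197.  85. 318.]
450 300 [102.  69. 299.]
230 215 [805.  91.  31.]
```

View pics/s2.png

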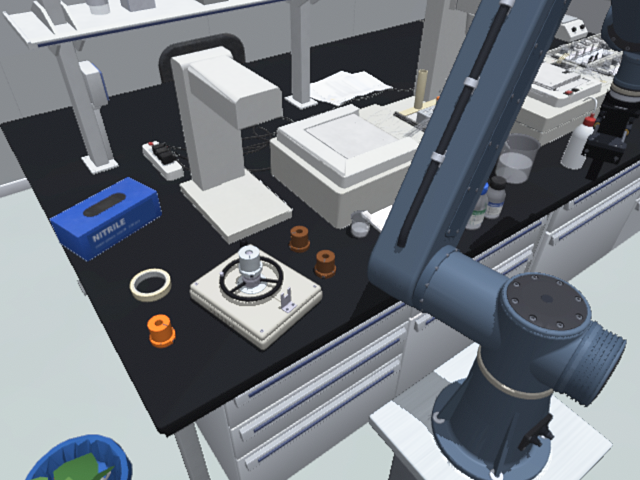

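The scene shows the drive at (256,295) with a tall stand behind it at (225,130), so I'll check the free space there.

```bash
python3 - <<'E'
from h import *
for c in('top','scene'):
    p=camera(c); v,u=np.mgrid[0:480,0:640]; z=p['z_map']
    P=(np.stack([u,v,np.ones_like(u)],-1)@np.linalg.inv(p['K']).T*z[...,None])@p['T'][:3,:3].T+p['T'][:3,3]
    P=P[z>0]; print(c,'rows x 950..350, cols y 350..-450')
    for x in range(950,300,-50):
        print(x,[int(q[:,2].max()) if len(q:=P[(abs(P[:,0]-x)<25)&(abs(P[:,1]-y)<25)]) else -1 for y in range(350,-500,-50)])
E
```

```text
top rows x 950..350, cols y 350..-450
950 [89, 93, 90, 10, 41, 399, 401, 400, 398, 130, 165, 170, 172, 166, -1, -1, -1]
900 [88, 88, 12, 9, 35, 396, 401, 401, 390, 129, 172, 172, 175, 173, -1, -1, 128]
850 [11, 12, 10, 14, 36, 399, 400, 399, 388, 129, 174, 175, 170, 168, -1, 139, 148]
800 [12, 10, 11, 13, 38, 398, 400, 399, 389, 132, 176, 176, 167, 170, 165, 165, 155]
750 [33, 15, 10, 10, 38, 398, 403, 400, 389, 128, 174, 175, 807, 169, 169, 166, 150]
700 [26, 27, 14, 10, 10, 396, 398, 399, 388, 131, 860, 855, 880, 799, 166, 179, 190]
650 [25, 25, 11, 59, 57, 60, 12, 60, 58, 130, 858, 854, 944, 930, 174, 174, 216]
600 [12, 58, 74, 80, 131, 59, 14, 59, 56, 128, 844, 968, 958, 758, 170, 167, 135]
550 [54, 55, 84, 150, 149, 82, 10, 57, 10, 9, 804, 1114, 1124, 955, 939, 109, 11]
500 [10, 51, 81, 150, 150, 82, 51, 59, 56, 11, 10, 956, 1120, 1057, 943, 114, 121]
450 [9, 9, 70, 82, 100, 60, 58, 12, 11, 19, 22, 32, 31, 29, 27, 137, 139]
400 [12, 13, 57, 59, 83, 56, 10, 12, 11, 15, 9, 11, 8, 31, 21, 136, 138]
350 [11, 9, 11, 10, 9, 8, 10, 9, 10, 10, 11, 12, 816, 803, -1, -1, -1]
scene rows x 
[... 330 characters left out ...]
64, 165, 164, 163, 151]
750 [22, 19, 6, 6, 34, 396, 397, 397, 37, 129, 173, 171, 164, 165, 165, 163, 146]
700 [22, 21, 6, 5, 6, 395, 396, 396, 387, 129, 172, 172, 165, 167, 166, 180, 194]
650 [23, 23, 5, 53, 55, 51, 6, 54, 52, 129, 171, 169, 169, 171, 172, 171, 216]
600 [5, 56, 79, 78, 127, 54, 7, 56, 53, 126, 165, 165, 164, 165, 165, 166, -1]
550 [16, 55, 83, 147, 146, 78, 5, 53, 5, 7, 58, 58, 17, -1, -1, -1, -1]
500 [6, 51, 78, 147, 146, 77, 51, 56, 54, 7, 8, 5, -1, -1, -1, -1, -1]
450 [7, 6, 73, 77, 99, 56, 54, 6, 6, 6, -804, -811, -1, -1, -1, -1, -1]
400 [7, 6, 55, 55, 91, 54, 32, 7, 6, 2, -106, -115, -180, -231, 5, 95, 133]
350 [7, 6, 5, 5, 4, 5, 5, 5, 7, 3, -805, -808, -1, -1, 7, 7, 6]
```

Call:
drive_tool:
  commands: [-1, 0.0305, -0.0278, 0, 0, -1, 0.0305, -0.0278, 0, 0, -1, 0.0305, -0.0278, 0, 0, -1, 0.0305, -0.0278, 0, 0, -1, 0.0305, -0.0278, 0, 0, -1, 0.0305, -0.0278, 0, 0, -1, 0.0305, -0.0278, 0, 0, -1, 0.0305, -0.0278, 0, 0, -1, 0.0305, -0.0278, 0, 0, -1, 0.0305, -0.0278, 0, 0]

```text
time_s: 2.35
ee_pos: [412.4, -207.7, 405.0]
ee_rot: [0.982, 0.189, 0.0, 0.0]
wrist_force: [1.7, -0.1, 1.0]
gripper_width: 87.1
grasp_force: 0.0
```

Call:
drive_tool:
  commands: [-1, 0.0305, -0.0278, 0, 0, -1, 0.0305, -0.0278, 0, 0, -1, 0.0305, -0.0278, 0, 0, -1, 0.0305, -0.0278, 0, 0, -1, 0.0305, -0.0278, 0, 0, -1, 0.0305, -0.0278, 0, 0, -1, 0.0305, -0.0278, 0, 0, -1, 0.0305, -0.0278, 0, 0, -1, 0.0305, -0.0278, 0, 0, -1, 0.0305, -0.0278, 0, 0]

```text
time_s: 3.35
ee_pos: [592.7, 163.8, 404.9]
ee_rot: [0.982, 0.189, 0.0, 0.0]
wrist_force: [1.0, 0.8, -0.9]
gripper_width: 86.8
grasp_force: 0.0
```

Call:
drive_tool:
  commands: [-1, 0, 0, 0, -0.147, -1, 0, 0, 0, -0.147, -1, 0, 0, 0, -0.147, -1, 0, 0, 0, -0.147, -1, 0, 0, 0, -0.147, -1, 0, 0, 0, -0.147, -1, 0, 0, 0, -0.147, -1, 0, 0, 0, -0.147, -1, 0, 0, 0, -0.147, -1, 0, 0, 0, -0.147]

```text
time_s: 4.35
ee_pos: [592.1, 162.1, 404.8]
ee_rot: [0.599, 0.8, -0.0, -0.0]
wrist_force: [0.2, -0.8, 0.8]
gripper_width: 87.2
grasp_force: 0.0
```

Call:
drive_tool:
  commands: [-0.2, 0, 0, 0, -0.147, -0.2, 0, 0, 0, -0.147, -0.2, 0, 0, 0, -0.147, -0.2, 0, 0, 0, -0.147, -0.2, 0, 0, 0, 0]

```text
time_s: 4.85
ee_pos: [592.1, 162.1, 404.8]
ee_rot: [0.345, 0.939, 0.0, 0.0]
wrist_force: [0.5, 0.4, 0.2]
gripper_width: 56.5
grasp_force: 0.0
```

```bash
python3 - <<'E'
from h import *
print(pose(),manip.state()['qpos'].round(2))
p=camera('wrist'); save(p,'w1.png')
for X in ([529.5,182.2,143],[592.8,162.5,124],[570.5,234,80],[428.5,157,96]): print(proj(p,X).round())
for q in ('handwheel','crank_grip_center','hub_center','set_screw'): print(q,[(np.round(d['extent']).tolist(),round(d['conf'],2)) for d in spot_in(p,q)])
E
```

```text
(array([592.1, 162.1, 404.8]), 'y-ang', np.float64(49.66), 'F', array([0.5, 0.4, 0.2]), 'T', array([ 0.  , -0.16, -0.05]), 'w', 56.5, 'g', 0.0, 't', 4.85) [ 0.09  0.51  1.46  0.    1.17 -0.78]
[287. 155.]
[327. 237.]
[377. 145.]
[172.  62.]
handwheel [([210.0, 57.0, 382.0, 247.0], 0.82)]
crank_grip_center [([315.0, 212.0, 339.0, 244.0], 0.92), ([129.0, 2.0, 453.0, 285.0], 0.7)]
hub_center [([253.0, 107.0, 328.0, 188.0], 0.8), ([457.0, 0.0, 528.0, 28.0], 0.8), ([111.0, 216.0, 181.0, 280.0], 0.72)]
set_screw [([254.0, 108.0, 327.0, 192.0], 0.93), ([463.0, 2.0, 526.0, 28.0], 0.93), ([112.0, 215.0, 182.0, 281.0], 0.81), ([202.0, 295.0, 239.0, 330.0], 0.68)]
```

View pics/w1.png

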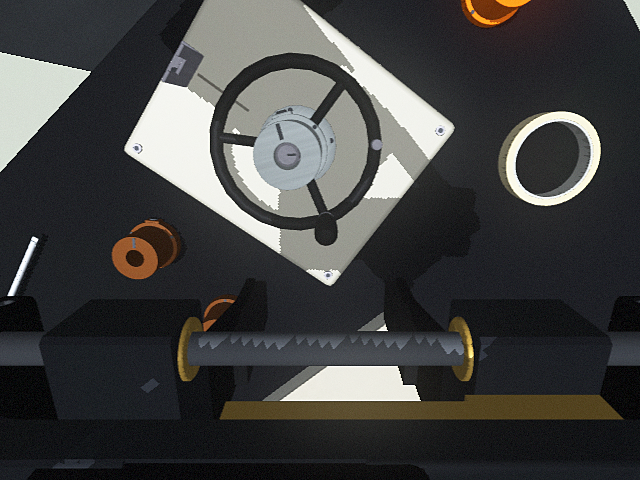

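The wrist view matches the predictions: grip (326,232), stud (376,144), hub (287,154), and the rest (183,62) with its lid line from (197,73) to (250,110). I'll refine the axis, the yaw and the marks.

```bash
python3 - <<'E'
from h import *
p=camera('wrist'); g=cv2.cvtColor(p['pixels'],cv2.COLOR_RGB2GRAY)
# rim outer points at z~70 : depth based mask
v,u=np.mgrid[0:480,0:640]; z=p['z_map']
P=(np.stack([u,v,np.ones_like(u)],-1)@np.linalg.inv(p['K']).T*z[...,None])@p['T'][:3,:3].T+p['T'][:3,3]
m=(v<290)&(g<70)&(P[...,2]>62)&(P[...,2]<80)&(np.hypot(P[...,0]-529.5,P[...,1]-182)>58)
Q=P[m][:,:2]; A=np.c_[2*Q,np.ones(len(Q))]; s=np.linalg.lstsq(A,(Q**2).sum(1),rcond=None)[0]
c=s[:2]; print('wheel',c.round(1),np.sqrt(s[2]+c@c).round(1),len(Q))
def ang(X): d=X[:2]-c; return np.hypot(*d).round(1),np.degrees(np.arctan2(d[1],d[0])).round(1)
print('stud',ang(at_z(p,376.5,144.5,80)))
a,b=at_z(p,197,73,50),at_z(p,249.5,110,50); d=a-b; print('line',np.degrees(np.arctan2(d[1],d[0])),ang(a),ang(b))
m=(v<260)&(P[...,2]>90)&(P[...,2]<130)&(abs(P[...,0]-593)<25)&(abs(P[...,1]-162)<25)&(g<80)
print('grip',P[m&(P[...,2]>116)].mean(0).round(1),ang(P[m&(P[...,2]>116)].mean(0)),m.sum())
m=(P[...,2]>86)&(P[...,2]<102)&(np.hypot(P[...,0]-428,P[...,1]-156)<40)&(v<290)
print('rest',P[m].mean(0).round(1),ang(P[m].mean(0)),m.sum())
m=(P[...,2]>138)&(np.hypot(P[...,0]-529,P[...,1]-182)<40)&(v<290)
print('hubtop',P[m].mean(0).round(1),m.sum())
h=at_z(p,287,154,143);s=at_z(p,278,126,143);d=s-h;print('screw',np.degrees(np.arctan2(d[1],d[0])))
# house corners z=50
cs=[at_z(p,*q,50) for q in((127,150),(330,285),(454,128))]
for i,j in((0,1),(1,2)): d=cs[j]-cs[i];print(np.degrees(np.arctan2(d[1],d[0])),np.linalg.norm(d))
E
```

```text
wheel [526.9 181.6] 65.4 6492
stud (np.float64(67.7), np.float64(50.6))
line -165.14202738698384 (np.float64(98.0), np.float64(-165.9)) (np.float64(47.1), np.float64(-166.8))
grip [590.7 162.9 121.9] (np.float64(66.5), np.float64(-16.3)) 573
rest [429.9 157.3  93.2] (np.float64(100.0), np.float64(-166.0)) 243
hubtop [529.5 187.7 184.8] 4425
screw 156.25013852364597
13.76496467571331 221.18992521730937
103.93712426708265 182.74852010730896
```

Call:
drive_tool:
  commands: [-0.2, 0, 0, 0.0137, 0, -0.2, 0, 0, 0.0137, 0, -0.2, 0, 0, 0.0137, 0, -0.2, 0, 0, 0.0137, 0, -0.2, 0, 0, 0.0137, 0, -0.2, 0, 0, 0.0137, 0, -0.2, 0, 0, 0.0137, 0, -0.2, 0, 0, 0.0137, 0, -0.2, 0, 0, 0.0137, 0, -0.2, 0, 0, 0.0137, 0]

```text
time_s: 6.15
ee_pos: [592.2, 162.1, 266.6]
ee_rot: [0.345, 0.939, 0.0, 0.0]
wrist_force: [-0.7, -0.3, -1.3]
gripper_width: 51.7
grasp_force: 0.0
```

Call:
drive_tool:
  commands: [1, 0, 0, 0, 0, 1, 0, 0, 0, 0, 1, 0, 0, 0, 0, 1, 0, 0, 0, 0, 1, 0, 0, 0, 0, 1, 0, 0, 0, 0, 1, 0, 0, 0, 0, 1, 0, 0, 0, 0]
  force: 15

```text
time_s: 6.95
ee_pos: [592.4, 162.2, 268.3]
ee_rot: [0.345, 0.939, 0.0, 0.001]
wrist_force: [0.5, 0.2, 3.8]
gripper_width: 17.2
grasp_force: 15.0
```

```bash
python3 - <<'E'
from h import *
print(pose())
# circle steps in tool frame
s=manip.state(); r=R.from_quat(s['ee_rot']); c=np.array([528,182]); 
a0=-16.8; 
for tot,n in((141,30),):
    a=np.radians(a0+np.linspace(0,tot,n+1)); X=np.c_[66*np.cos(a),66*np.sin(a),0*a]
    print(r.inv().apply(np.diff(X,axis=0)/1000).round(4)[:,:2].tolist())
E
```

```text
(array([592.4, 162.2, 268.3]), 'y-ang', np.float64(49.67), 'F', array([0.5, 0.2, 3.8]), 'T', array([ 0.09, -0.13,  0.02]), 'w', 17.2, 'g', 15.0, 't', 6.95)
[[0.0024, 0.0049], [0.0028, 0.0047], [0.0031, 0.0044], [0.0035, 0.0041], [0.0038, 0.0038], [0.0041, 0.0035], [0.0044, 0.0032], [0.0046, 0.0028], [0.0048, 0.0024], [0.005, 0.002], [0.0052, 0.0016], [0.0053, 0.0012], [0.0054, 0.0007], [0.0054, 0.0003], [0.0054, -0.0002], [0.0054, -0.0006], [0.0053, -0.001], [0.0052, -0.0015], [0.0051, -0.0019], [0.0049, -0.0023], [0.0047, -0.0027], [0.0045, -0.0031], [0.0042, -0.0034], [0.0039, -0.0038], [0.0036, -0.0041], [0.0032, -0.0043], [0.0029, -0.0046], [0.0025, -0.0048], [0.0021, -0.005], [0.0017, -0.0052]]
```

Call:
drive_tool:
  commands: [1, 0.0024, 0.0049, 0, 0, 1, 0.0028, 0.0047, 0, 0, 1, 0.0031, 0.0044, 0, 0, 1, 0.0035, 0.0041, 0, 0, 1, 0.0038, 0.0038, 0, 0, 1, 0.0041, 0.0035, 0, 0, 1, 0.0044, 0.0032, 0, 0, 1, 0.0046, 0.0028, 0, 0, 1, 0.0048, 0.0024, 0, 0, 1, 0.005, 0.002, 0, 0]

```text
time_s: 7.95
ee_pos: [586.7, 214.7, 268.3]
ee_rot: [0.345, 0.939, 0.001, 0.001]
wrist_force: [2.5, -1.8, 5.2]
gripper_width: 16.8
grasp_force: 15.0
```

Call:
drive_tool:
  commands: [1, 0.0052, 0.0016, 0, 0, 1, 0.0053, 0.0012, 0, 0, 1, 0.0054, 0.0007, 0, 0, 1, 0.0054, 0.0003, 0, 0, 1, 0.0054, -0.0002, 0, 0, 1, 0.0054, -0.0006, 0, 0, 1, 0.0053, -0.001, 0, 0, 1, 0.0052, -0.0015, 0, 0, 1, 0.0051, -0.0019, 0, 0, 1, 0.0049, -0.0023, 0, 0]

```text
time_s: 8.95
ee_pos: [543.9, 246.4, 268.3]
ee_rot: [0.345, 0.939, 0.002, 0.001]
wrist_force: [3.3, 0.3, 5.7]
gripper_width: 17.1
grasp_force: 15.0
```

Call:
drive_tool:
  commands: [1, 0.0047, -0.0027, 0, 0, 1, 0.0045, -0.0031, 0, 0, 1, 0.0042, -0.0034, 0, 0, 1, 0.0039, -0.0038, 0, 0, 1, 0.0036, -0.0041, 0, 0, 1, 0.0032, -0.0043, 0, 0, 1, 0.0029, -0.0046, 0, 0, 1, 0.0025, -0.0048, 0, 0, 1, 0.0021, -0.005, 0, 0, 1, 0.0017, -0.0052, 0, 0]

```text
time_s: 9.95
ee_pos: [492.0, 236.7, 268.3]
ee_rot: [0.345, 0.939, 0.002, 0.001]
wrist_force: [4.2, -0.0, 5.8]
gripper_width: 17.1
grasp_force: 15.0
```

Call:
drive_tool:
  commands: [1, 0, 0, 0, 0, 1, 0, 0, 0, 0, 1, 0, 0, 0, 0]

```text
time_s: 10.25
ee_pos: [491.5, 236.3, 268.3]
ee_rot: [0.345, 0.939, 0.001, 0.0]
wrist_force: [2.0, -1.2, 7.6]
gripper_width: 16.9
grasp_force: 15.0
```

```bash
python3 - <<'E'
from h import *
print(pose()); P=manip.state()['ee_pos'][:2]-[528,182]; print(np.hypot(*P),np.degrees(np.arctan2(P[1],P[0])))
p=camera('wrist'); save(p,'w2.png'); q=camera('top'); save(q,'t2.png')
a=np.radians(194)
for r,z in((66,80),(104,96)): X=[528+r*np.cos(a),182+r*np.sin(a),z]; print(proj(p,X),proj(q,X))
E
```

```text
(array([491.5, 236.3, 268.3]), 'y-ang', np.float64(49.67), 'F', array([ 2. , -1.2,  7.6]), 'T', array([-0.17, -0.46,  0.03]), 'w', 16.9, 'g', 15.0, 't', 10.25)
65.42732994870138 123.96110297632315
[188.28973924 335.06776896] [256.94847298 259.67677173]
[103.49860553 311.91934846] [259.54621944 273.36858663]
```

View pics/w2.png

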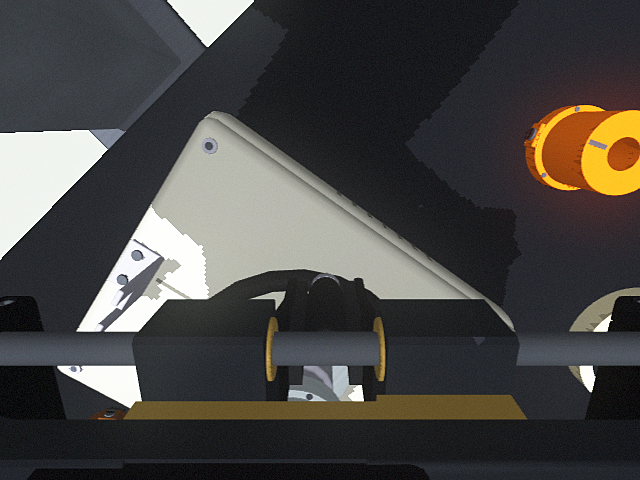

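The grip arrived at 124°, which is the target. The stud is hidden here, so I'll release, rise over the hub and check.

Call:
drive_tool:
  commands: [-0.2, 0, 0, 0, 0, -0.2, 0, 0, 0, 0, -0.2, 0, 0, 0, 0, -0.2, 0, 0, 0, 0, -0.2, 0, 0, -0.02, 0, -0.2, 0, 0, -0.035, 0, -0.2, 0, 0, -0.04, 0, -0.2, 0, 0, -0.037, 0]

```text
time_s: 11.15
ee_pos: [491.1, 235.8, 400.7]
ee_rot: [0.345, 0.939, -0.0, -0.001]
wrist_force: [0.8, 0.9, 0.2]
gripper_width: 51.9
grasp_force: 0.0
```

```bash
python3 - <<'E'
from h import *
print(pose(),tool([528,182,400]))
E
```

```text
(array([491.1, 235.8, 400.7]), 'y-ang', np.float64(49.67), 'F', array([0.8, 0.9, 0.2]), 'T', array([ 0.08, -0.18, -0.04]), 'w', 51.9, 'g', 0.0, 't', 11.15) [-0.063  -0.0172  0.0006]
```

Call:
drive_tool:
  commands: [-0.4, -0.021, -0.0057, 0, 0, -0.4, -0.021, -0.0057, 0, 0, -0.4, -0.021, -0.0057, 0, 0, -0.4, 0, 0, 0, 0, -0.4, 0, 0, 0, 0]

```text
time_s: 11.65
ee_pos: [528.2, 181.9, 399.2]
ee_rot: [0.345, 0.939, -0.0, -0.001]
wrist_force: [-0.3, 0.2, 0.8]
gripper_width: 60.7
grasp_force: 0.0
```

```bash
python3 - <<'E'
from h import *
print(pose())
p=camera('wrist'); save(p,'w3f.png')
a=np.radians(194)
for r,z in((66,80),(104,96),(0,140),(0,118)): print(proj(p,[528+r*np.cos(a),182+r*np.sin(a),z]).round(1))
cv2.imwrite('pics/w3.png',cv2.resize(p['pixels'][80:320,160:480,::-1],(800,600),interpolation=cv2.INTER_CUBIC))
E
```

```text
(array([528.2, 181.9, 399.2]), 'y-ang', np.float64(49.61), 'F', array([-0.3,  0.2,  0.8]), 'T', array([ 0.02, -0.18, -0.04]), 'w', 60.7, 'g', 0.0, 't', 11.65)
[259.7 177.1]
[213.1 150.4]
[326.5 246.5]
[326.4 236.9]
```

View pics/w3.png

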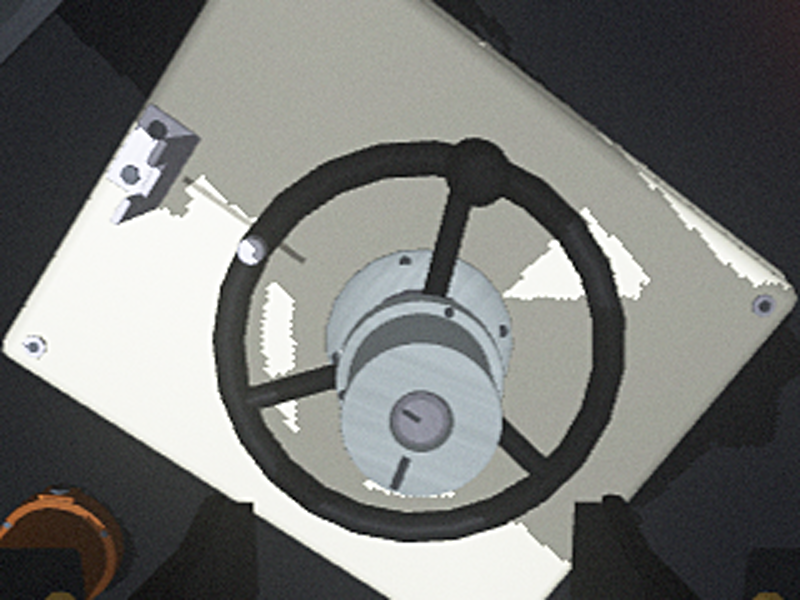

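The stud is at crop (251,250), in line with the lid line from (185,178) to (304,261). The hub's line is at (402,473) and the nose's line at (410,415). I'll convert these to angles.

```bash
python3 - <<'E'
from h import *
p=camera('wrist')
f=lambda x,y,z:at_z(p,160+x/2.5-.3,80+y/2.5-.3,z)
an=lambda d:np.degrees(np.arctan2(d[1],d[0]))%360
# refit axis from rim outer ellipse at z=68 mid (outer silhouette)
pts=np.array([[215,335],[623,340],[420,541],[300,515],[560,490],[590,240]])
for z in (62,66,70):
    Q=np.array([f(*q,z)[:2] for q in pts]); s=np.linalg.lstsq(np.c_[2*Q,np.ones(6)],(Q**2).sum(1),rcond=None)[0]; print(z,s[:2].round(1),np.sqrt(s[2]+s[:2]@s[:2]).round(1))
nose=f(421,419,140); print('nose',nose.round(1)); print('hubtop',f(421,419,143).round(1))
print('lid line',an(f(185,178,50)-f(304,261,50)))
st=f(251,250,80); print('stud',st.round(1))
for c in ([528,182],nose[:2],[527,181.6]): print(c,an(st[:2]-c),an(f(185,178,50)[:2]-c),an(f(304,261,50)[:2]-c),np.hypot(*(st[:2]-c)))
print('noseline',an(f(402,410,140)-f(418,420,140)),'screw',an(f(397,487,143)-f(407,459,143)),an(f(402,473,143)-nose))
gt=f(477,160,124);print('grip',gt.round(1),an(gt[:2]-[527.5,182]))
c=[f(*q,50) for q in((8,350),(205,0),(795,290))]
print('rest pts',f(197,140,96).round(1),f(120,220,53).round(1))
E
```

```text
62 [531.9 179.3] 72.4
66 [531.1 180. ] 71.4
70 [530.2 180.7] 70.5
nose [528.8 182.8 140. ]
hubtop [528.  183.5 143. ]
lid line 194.11385987680373
stud [465.4 165.2  80. ]
[528, 182] 195.02017547578228 194.14155345861258 194.16952344088958 64.8353101592815
[528.8365944  182.83775621] 195.53545730569758 194.49134268048408 194.86482548322562 65.86309770463313
[527, 181.6] 194.9059047832825 194.05719243650123 193.9986861160881 63.765938685449306
noseline 196.3429109543724 screw 301.200265738948 300.1808458472519
grip [486.8 238.  124. ] 126.01580694198844
rest pts [431.4 179.   96. ] [428.3 131.3  53. ]
```

Call:
drive_tool:
  commands: [-0.4, 0, 0, 0.02, 0, -0.4, 0, 0, 0.02, 0, -0.4, 0, 0, 0.02, 0, -0.4, 0, 0, 0.02, 0, -0.4, 0, 0, 0.016, 0, -0.4, 0, 0, 0.012, 0, -0.4, 0, 0, 0, 0]

```text
time_s: 12.45
ee_pos: [527.5, 182.5, 290.2]
ee_rot: [0.344, 0.939, -0.001, -0.002]
wrist_force: [-0.8, -0.1, -0.4]
gripper_width: 60.8
grasp_force: 0.0
```

Call:
drive_tool:
  commands: [1, 0, 0, 0, 0, 1, 0, 0, 0, 0, 1, 0, 0, 0, 0, 1, 0, 0, 0, 0, 1, 0, 0, 0, 0, 1, 0, 0, 0, 0]
  force: 15

```text
time_s: 13.05
ee_pos: [528.9, 182.1, 292.6]
ee_rot: [0.345, 0.939, 0.001, 0.001]
wrist_force: [0.6, 0.8, 4.3]
gripper_width: 44.0
grasp_force: 15.0
```

Call:
drive_tool:
  commands: [1, 0, 0, 0.001, 0, 1, 0, 0, 0.001, 0, 1, 0, 0, 0, 0, 1, 0, 0, 0, 0]

```text
time_s: 13.45
ee_pos: [528.8, 182.3, 292.0]
ee_rot: [0.345, 0.939, 0.001, 0.001]
wrist_force: [-1.9, 0.6, 14.7]
gripper_width: 43.4
grasp_force: 15.0
```

```bash
python3 - <<'E'
from h import *
print(pose(),manip.state()['qpos'].round(2))
E
```

```text
(array([528.8, 182.3, 292. ]), 'y-ang', np.float64(49.68), 'F', array([-1.9,  0.6, 14.7]), 'T', array([ 0.07,  0.27, -0.03]), 'w', 43.4, 'g', 15.0, 't', 13.45) [ 0.13  0.6   1.7   0.    0.84 -0.74]
```

Call:
drive_tool:
  commands: [1, 0, 0, 0, 0.145, 1, 0, 0, 0, 0.145, 1, 0, 0, 0, 0.145, 1, 0, 0, 0, 0.145, 1, 0, 0, 0, 0.145, 1, 0, 0, 0, 0.145, 1, 0, 0, 0, 0.145, 1, 0, 0, 0, 0.145, 1, 0, 0, 0, 0.145, 1, 0, 0, 0, 0.145]

```text
time_s: 14.45
ee_pos: [529.1, 182.1, 291.4]
ee_rot: [0.882, 0.472, 0.001, 0.001]
wrist_force: [-0.2, 0.5, 8.3]
gripper_width: 43.6
grasp_force: 15.0
```

Call:
drive_tool:
  commands: [1, 0, 0, 0, 0.035, 1, 0, 0, 0, 0.035, 1, 0, 0, 0, 0.035, 1, 0, 0, 0, 0.035, 1, 0, 0, 0, 0.035, 1, 0, 0, 0, 0.035]

```text
time_s: 15.05
ee_pos: [528.7, 182.1, 289.4]
ee_rot: [0.926, 0.378, 0.0, -0.0]
wrist_force: [2.0, 1.4, -1.5]
gripper_width: 43.3
grasp_force: 15.0
```

```bash
python3 - <<'E'
from h import *
print(pose()); p=camera('wrist'); save(p,'w4.png')
E
```

```text
(array([528.7, 182.1, 289.4]), 'y-ang', np.float64(-45.53), 'F', array([ 2. ,  1.4, -1.5]), 'T', array([ 0.23, -0.28, -0.01]), 'w', 43.3, 'g', 15.0, 't', 15.05)
```

View pics/w4.png

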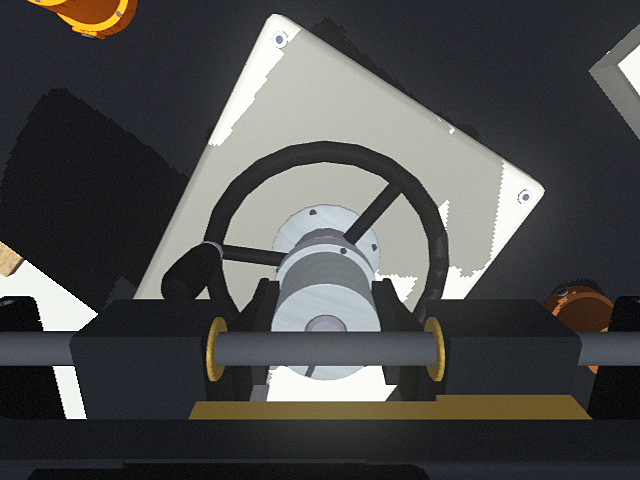

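The hub's line is partly hidden in the view at (312,370). The z reading fell to the commanded height with no force, so the hub may have started to drop. I'll lower and feel.

Call:
drive_tool:
  commands: [1, 0, 0, 0.0015, 0, 1, 0, 0, 0.0015, 0, 1, 0, 0, 0, 0, 1, 0, 0, 0, 0]

```text
time_s: 15.5
ee_pos: [528.7, 182.0, 286.5]
ee_rot: [0.925, 0.379, 0.0, 0.0]
wrist_force: [2.9, 1.4, -3.7]
gripper_width: 43.5
grasp_force: 15.0
```

Call:
drive_tool:
  commands: [1, 0, 0, 0.0015, 0, 1, 0, 0, 0.0015, 0, 1, 0, 0, 0.001, 0, 1, 0, 0, 0, 0]

```text
time_s: 15.9
ee_pos: [528.7, 182.1, 282.7]
ee_rot: [0.925, 0.379, 0.0, 0.0]
wrist_force: [2.8, 1.2, -1.6]
gripper_width: 43.9
grasp_force: 15.0
```

Call:
drive_tool:
  commands: [1, 0, 0, 0.001, 0, 1, 0, 0, 0.001, 0, 1, 0, 0, 0.001, 0, 1, 0, 0, 0, 0]

```text
time_s: 16.3
ee_pos: [528.5, 182.0, 281.8]
ee_rot: [0.925, 0.379, 0.001, 0.0]
wrist_force: [-1.6, -0.2, 12.5]
gripper_width: 43.5
grasp_force: 15.0
```

```bash
python3 - <<'E'
from h import *
print(pose())
E
```

```text
(array([528.5, 182. , 281.8]), 'y-ang', np.float64(-45.42), 'F', array([-1.6, -0.2, 12.5]), 'T', array([0.13, 0.13, 0.03]), 'w', 43.5, 'g', 15.0, 't', 16.3)
```

```bash
python3 - <<'E'
from h import *
p=camera('wrist');s=camera('scene');t=camera('top')
for n,q in(('p',p),('s',s),('t',t)):
    save(q,n+'5.png')
    a=np.radians(194)
    print(n,[proj(q,[528.7+r*np.cos(b),182.2+r*np.sin(b),z]).round(1).tolist() for r,b,z in((66,a,80),(104,a,96),(0,a,140),(66,np.radians(124),124),(28,a,88))])
A=cv2.resize(s['pixels'][225:325,200:333,::-1],(400,300),interpolation=cv2.INTER_CUBIC)
B=cv2.resize(t['pixels'][195:295,195:328,::-1],(400,300),interpolation=cv2.INTER_CUBIC)
C=cv2.resize(p['pixels'][150:400,150:483,::-1],(400,300),interpolation=cv2.INTER_CUBIC)
cv2.imwrite('pics/c5.png',np.vstack([np.hstack([A,B]),np.hstack([C,C*0])]))
E
```

```text
p [[265.5, 370.7], [229.4, 438.3], [323.4, 344.7], [165.0, 296.4], [296.8, 328.0]]
s [[272.9, 288.0], [285.8, 291.1], [249.1, 253.7], [235.6, 279.6], [260.0, 277.2]]
t [[256.9, 259.4], [259.5, 273.1], [249.0, 229.3], [226.8, 245.0], [253.4, 244.3]]
```

View pics/c5.png

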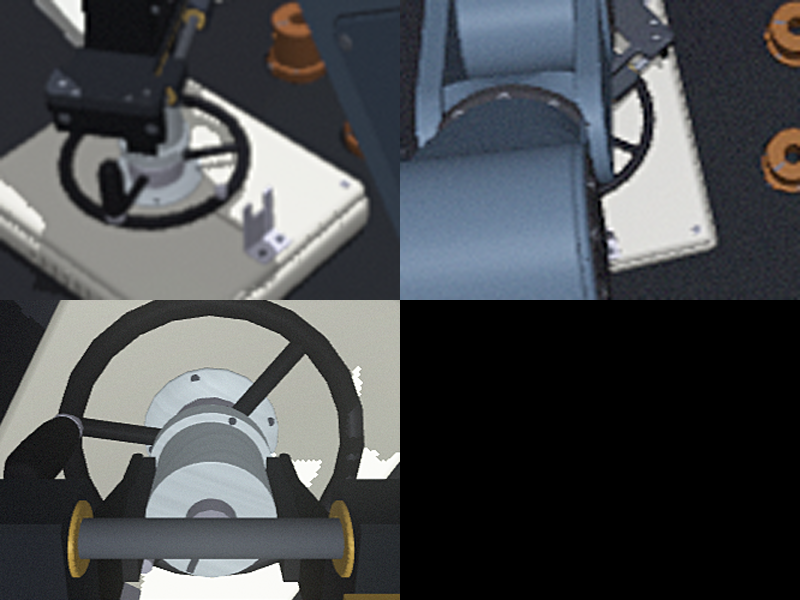

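```bash
python3 - <<'E'
from h import *
p=camera('wrist'); an=lambda d:np.degrees(np.arctan2(d[1],d[0]))%360
im=p['pixels']; g=im.mean(2)
for u,v in((300,300),(340,300),(295,310),(350,312),(325,328),(300,370),(340,370)): print((u,v),pt(p,u,v).round(1),g[v,u])
# dark line pixels on hub top lower part
m=np.zeros_like(g,bool); m[362:378,300:325]=True
sub=g[360:380,295:330].astype(int)
print(sub[::2])
s=camera('scene'); pk=s['pixels'][282:294,266:282].astype(int).mean(2).astype(int); print(pk)
E
```

```text
(300, 300) [532.8 199.  132.2] 192.66666666666666
(340, 300) [544.  188.3 133.1] 192.0
(295, 310) [528.6 197.6 132.8] 193.0
(350, 312) [542.6 181.3 131.7] 192.0
(325, 328) [534.2 186.8 140.1] 154.0
(300, 370) [510.  177.3 132.8] 193.0
(340, 370) [521.3 165.4 132.3] 200.0
[[ 96  99  95  98  95  97  98  96  97  93  98  94  98  99  99  93  94 105
   99  99 103  99  98 103  95  96  96 104  99  97  98  97 101 100 102]
 [ 94  89  91  86  92  95  91  91  93  97  90 101  95  93  96  92  97  91
   99  98  93  93  93  91  98  90  95  98  94 100  97  89  93  91  97]
 [ 78  84  79  79  84  80  84  81  81  81  81  85  81  83  85  91  91  87
   88  91  85  85  78  89  80  84  81  86  83  81  82  82  79  82  84]
 [208 209 209 206 207 208 207 199 208 204 202 206 213 193 103  89  92  89
   84  84 144 220 216 214 219 216 218 215 218 218 216 216 215 217 212]
 [193 195 195 196 197 198 201 193 198 191 199 203 182  97  79  84  83  91
   88 117 188 200 195 199 198 200 202 204 201 200 202 205 205 204 201]
 [193 198 189 193 190 193 191 191 196 197 204 182  93  84  90  89  91  87
  119 183 196 199 195 197 194
[... 727 characters left out ...]
 243 199  69  29  37  27  53]
 [152 130 141 161 215 243 242 241 245 237 134  40  33  33  29  82]
 [139 139 142 142 161 216 242 234 228 176  71  32  37  30  52 147]
 [133 143 144 142 143 159 186 175 161 102  39  35  31  28  79 183]
 [140 145 146 145 140 132 138 139 131  77  32  30  28  44 101 189]
 [144 146 147 147 142 128 129 136 123  73  24  27  46  91 134 193]
 [147 147 148 148 140 113 112 120 111  67  21  45  93 133 175 233]
 [148 149 139 109  87  67  80 102 100  55  39  93 132 146 192 243]
 [148 141 105  52  30  25  41  58  57  40  81 132 147 178 231 243]
 [111  88  52  24  18  19  17  18  35  79 128 148 179 233 245 237]
 [ 53  29  23  22  19  17  19  46  91 129 147 179 232 244 239 207]]
```

```bash
python3 - <<'E'
from h import *
p=camera('wrist'); an=lambda d:np.degrees(np.arctan2(d[1],d[0]))%360
a,b=at_z(p,311.9,366,132),at_z(p,308.1,376,132)
# hub top centre from depth/brightness mask
v,u=np.mgrid[0:480,0:640]; z=p['z_map']
P=(np.stack([u,v,np.ones_like(u)],-1)@np.linalg.inv(p['K']).T*z[...,None])@p['T'][:3,:3].T+p['T'][:3,3]
m=(P[...,2]>129)&(P[...,2]<135)&(np.hypot(P[...,0]-528.7,P[...,1]-182)<25)&(p['pixels'].mean(2)>150)
h=cv2.convexHull(np.argwhere(m)[:,::-1].astype(np.float32))[:,0]; H=np.array([at_z(p,*q,132)[:2] for q in h])
c,r=cv2.minEnclosingCircle(H.astype(np.float32)); print(c,r)
print('line dir',an(b-a))
for c0 in (c,(528.6,182.1)): print(an((a+b)[:2]/2-c0), np.hypot(*((a+b)[:2]/2-c0)))
# crank grip top disc
g=p['pixels'].mean(2); m=(P[...,2]>118)&(P[...,2]<128)&(np.hypot(P[...,0]-492,P[...,1]-237)<25)&(g<90)&(v<298)
print('grip',m.sum(),P[m].mean(0).round(1))
E
```

```text
(528.8035888671875, 181.28033447265625) 21.88943099975586
line dir 206.16955320142074
204.5082882153763 18.33267078237252
207.07970573015746 18.50607688672976
grip 693 [495.3 237.2 121.8]
```

```bash
python3 - <<'E'
from h import *
p=camera('wrist');s=camera('scene')
for k in (190,194,198,202,206):
    a=np.radians(k); f=lambda q,r,z:proj(q,[528.7+r*np.cos(a),182.0+r*np.sin(a),z]).round(1).tolist()
    print(k,'scene stud top',f(s,66,80),'base',f(s,66,74),'screw',f(s,28,88),'| wrist stud',f(p,66,80),'screw',f(p,28,88))
A=cv2.resize(s['pixels'][250:310,225:305,::-1],(800,600),interpolation=cv2.INTER_CUBIC)[:, :400*2]
B=cv2.resize(p['pixels'][345:405,250:330,::-1],(400,300),interpolation=cv2.INTER_CUBIC)
A=cv2.resize(s['pixels'][255:305,235:300,::-1],(520,400),interpolation=cv2.INTER_CUBIC)
o=np.zeros((600,800,3),np.uint8); o[:400,:520]=A; o[300:,400:]=B; cv2.imwrite('pics/c6.png',o)
E
```

```text
190 scene stud top [271.4, 289.1] base [271.6, 291.1] screw [259.5, 277.6] | wrist stud [258.8, 367.2] screw [294.0, 326.5]
194 scene stud top [273.0, 288.0] base [273.1, 289.9] screw [260.1, 277.2] | wrist stud [265.7, 370.9] screw [297.1, 328.2]
198 scene stud top [274.4, 286.7] base [274.6, 288.7] screw [260.7, 276.7] | wrist stud [272.9, 374.1] screw [300.4, 329.8]
202 scene stud top [275.8, 285.5] base [275.9, 287.4] screw [261.3, 276.2] | wrist stud [280.3, 376.9] screw [303.7, 331.2]
206 scene stud top [276.9, 284.2] base [277.1, 286.1] screw [261.8, 275.6] | wrist stud [287.8, 379.3] screw [307.2, 332.3]
```

View pics/c6.png

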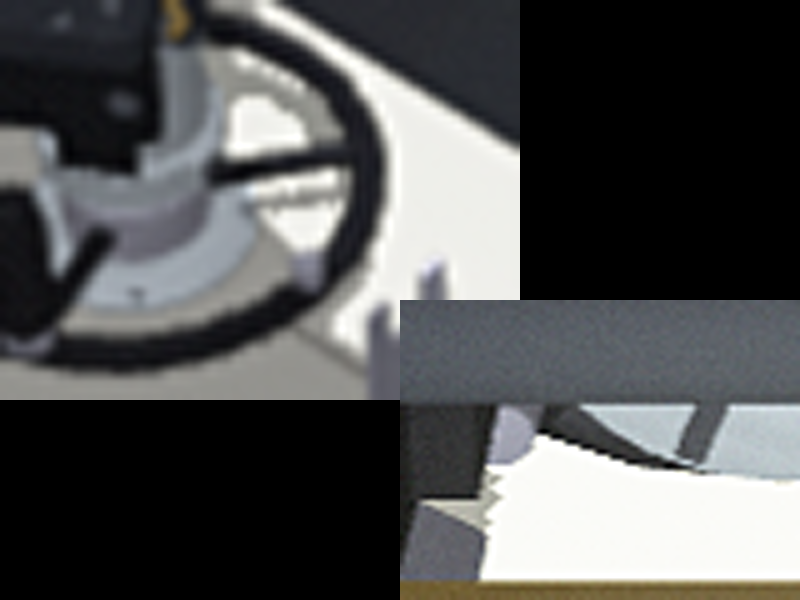

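The hub is fully down (top at 132 mm) and its line reads about 205°. The stud, seen at scene (273.5,288) and in the wrist crop, reads about 196°. The hub seems to lean on one side of the play, so I'll feel for both ends.

Call:
drive_tool:
  commands: [1, 0, 0, 0, 0.035, 1, 0, 0, 0, 0.0, 1, 0, 0, 0, 0]
  force: 25

```text
time_s: 17.0
ee_pos: [528.5, 182.0, 281.8]
ee_rot: [0.932, 0.363, 0.001, 0.0]
wrist_force: [-1.2, 0.8, 13.2]
gripper_width: 43.0
grasp_force: 25.0
```

```bash
python3 -c "
from h import *
print(pose(),manip.state()['joint_efforts'][5].round(3))"
```

```text
(array([528.5, 182. , 281.8]), 'y-ang', np.float64(-47.43), 'F', array([-1.2,  0.8, 13.2]), 'T', array([ 0.19,  0.05, -0.02]), 'w', 43.0, 'g', 25.0, 't', 17.0) -0.033
```

Call:
drive_tool:
  commands: [1, 0, 0, 0, 0.035, 1, 0, 0, 0, 0.0, 1, 0, 0, 0, 0]

```text
time_s: 17.3
ee_pos: [528.6, 182.0, 281.8]
ee_rot: [0.938, 0.347, 0.001, 0.0]
wrist_force: [-1.3, 0.6, 10.8]
gripper_width: 43.7
grasp_force: 25.0
```

```bash
python3 -c "
from h import *
print(pose(),manip.state()['joint_efforts'][5].round(3))"
```

```text
(array([528.6, 182. , 281.8]), 'y-ang', np.float64(-49.44), 'F', array([-1.3,  0.6, 10.8]), 'T', array([ 0.12,  0.04, -0.04]), 'w', 43.7, 'g', 25.0, 't', 17.3) -0.035
```

Call:
drive_tool:
  commands: [1, 0, 0, 0, 0.035, 1, 0, 0, 0, 0.0, 1, 0, 0, 0, 0]

```text
time_s: 17.6
ee_pos: [528.7, 182.0, 281.8]
ee_rot: [0.944, 0.33, 0.001, 0.0]
wrist_force: [-0.6, 0.5, 11.4]
gripper_width: 43.5
grasp_force: 25.0
```

```bash
python3 - <<'E'
from h import *
print(pose(),manip.state()['joint_efforts'][5].round(3))
p=camera('wrist'); g=p['pixels'].mean(2).astype(int)
for v in (366,370,374,376): print(v,g[v,262:284], g[v,296:322])
E
```

```text
(array([528.7, 182. , 281.8]), 'y-ang', np.float64(-51.45), 'F', array([-0.6,  0.5, 11.4]), 'T', array([ 0.1 , -0.02, -0.04]), 'w', 43.5, 'g', 25.0, 't', 17.6) -0.037
366 [ 49  50  45  36  38  44  32  32  39  40  39  33  42  69 102 109 110 112
 117 111 110 116] [216 218 220 216 217 218 217 213 215 215 216 223 196  77  96  92  95  98
  87 147 235 224 225 228 229 228]
370 [ 54  56  47  46  37  35  69 120 136 104  70  64 102 102 100 107 117 116
 110 111 112 105] [197 197 203 200 199 200 205 204 203 215 195 101  86  94  97  94  86 124
 191 208 204 207 202 203 204 204]
374 [ 51  52  49  44  41  34  77 113  97 135 165 149 172 174 177 174 173 175
 179 182 178 180] [ 53  89 168 223 211 205 203 205 204 156  81  88  94  99  86 108 174 211
 203 202 201 206 206 210 208 207]
376 [ 57  51  47  49  37  52  95 105 119 175 170 140 169 174 178 176 179 179
 177 179 181 175] [ 51  52  49  61  56  58 125 198 218 164 104  83  87  87  96 151 214 206
 202 203 200 204 200 204 202 204]
```

Call:
drive_tool:
  commands: [1, 0, 0, 0, 0.026, 1, 0, 0, 0, 0.0, 1, 0, 0, 0, 0]

```text
time_s: 17.95
ee_pos: [528.7, 182.0, 281.8]
ee_rot: [0.948, 0.318, 0.001, 0.0]
wrist_force: [-0.1, 0.1, 12.2]
gripper_width: 43.3
grasp_force: 25.0
```

```bash
python3 -c "
from h import *
print(pose(),manip.state()['joint_efforts'][5].round(3))"
```

```text
(array([528.7, 182. , 281.8]), 'y-ang', np.float64(-52.92), 'F', array([-0.1,  0.1, 12.2]), 'T', array([0.11, 0.01, 0.03]), 'w', 43.3, 'g', 25.0, 't', 17.95) -0.009
```

Call:
drive_tool:
  commands: [1, 0, 0, 0, 0.026, 1, 0, 0, 0, 0.0, 1, 0, 0, 0, 0]

```text
time_s: 18.25
ee_pos: [528.7, 182.0, 281.8]
ee_rot: [0.952, 0.306, 0.001, 0.0]
wrist_force: [-1.1, 0.6, 12.4]
gripper_width: 43.5
grasp_force: 25.0
```

```bash
python3 -c "
from h import *
print(pose(),manip.state()['joint_efforts'][5].round(3))"
```

```text
(array([528.7, 182. , 281.8]), 'y-ang', np.float64(-54.42), 'F', array([-1.1,  0.6, 12.4]), 'T', array([0.12, 0.02, 0.08]), 'w', 43.5, 'g', 25.0, 't', 18.25) -0.009
```

Call:
drive_tool:
  commands: [1, 0, 0, 0, 0.017, 1, 0, 0, 0, 0.0, 1, 0, 0, 0, 0]

```text
time_s: 18.55
ee_pos: [528.7, 182.0, 281.8]
ee_rot: [0.955, 0.298, 0.001, 0.0]
wrist_force: [-0.5, 0.1, 12.0]
gripper_width: 43.5
grasp_force: 25.0
```

```bash
python3 -c "
from h import *
print(pose(),manip.state()['joint_efforts'][5].round(3))"
```

```text
(array([528.7, 182. , 281.8]), 'y-ang', np.float64(-55.38), 'F', array([-0.5,  0.1, 12. ]), 'T', array([ 0.1 , -0.07,  0.04]), 'w', 43.5, 'g', 25.0, 't', 18.55) 0.02
```

Call:
drive_tool:
  commands: [1, 0, 0, 0, 0.017, 1, 0, 0, 0, 0.0, 1, 0, 0, 0, 0]

```text
time_s: 18.85
ee_pos: [528.7, 182.0, 281.8]
ee_rot: [0.957, 0.289, 0.001, 0.0]
wrist_force: [-0.4, 0.9, 11.1]
gripper_width: 43.3
grasp_force: 25.0
```

```bash
python3 - <<'E'
from h import *
print(pose(),manip.state()['joint_efforts'][5].round(3))
p=camera('wrist'); save(p,'w7.png')
s=camera('scene'); print(s['pixels'][282:294,266:282].astype(int).mean(2).astype(int))
E
```

```text
(array([528.7, 182. , 281.8]), 'y-ang', np.float64(-56.35), 'F', array([-0.4,  0.9, 11.1]), 'T', array([ 0.12,  0.01, -0.02]), 'w', 43.3, 'g', 25.0, 't', 18.85) 0.02
[[132 148 204 233 245 242 241 240 242 246 236 129  41  34  32  45]
 [148 131 161 215 243 242 239 239 242 244 199  68  31  34  26  53]
 [152 131 141 162 215 242 242 242 245 237 134  42  32  34  29  83]
 [139 139 142 142 162 215 242 234 228 177  71  33  37  29  52 146]
 [132 145 144 143 142 160 186 176 161 103  39  34  32  31  79 184]
 [140 145 146 144 140 132 139 140 129  78  31  33  26  44 100 189]
 [146 146 147 148 143 127 128 137 124  74  24  27  46  91 135 193]
 [146 148 148 147 140 113 112 120 110  67  22  44  92 133 175 233]
 [148 149 140 110  87  67  81 101 100  55  40  93 132 146 191 243]
 [149 141 104  53  28  25  40  59  57  39  82 132 146 178 232 243]
 [111  87  53  24  19  20  17  18  34  79 127 148 179 233 244 238]
 [ 52  31  19  21  19  18  21  46  92 130 147 179 233 244 239 207]]
```

```bash
python3 - <<'E'
from h import *
p=camera('wrist'); g=p['pixels'].mean(2).astype(int)
for v in (366,370,374,376,380): print(v,g[v,296:330])
print(pt(p,300,300),pt(p,325,328))
E
```

```text
366 [220 219 218 215 218 214 217 215 217 217 213 225 201 107  93  92  93  94
  86 151 234 226 226 227 226 226 228 228 224 226 224 228 229 225]
370 [206 202 199 200 202 205 205 209 208 210 194  90  86  89  93  96  86 122
 196 209 206 201 204 205 207 203 206 206 205 207 212 209 208 207]
374 [ 87  83 158 217 212 210 204 203 199 158  83  88  97  95  92 107 177 210
 206 206 207 206 206 210 207 205 207 206 204 206 205 201 202 205]
376 [ 82  50  40  42  45  62 128 203 219 172 101  85  84  88  95 152 215 204
 205 206 204 204 203 203 202 203 205 208 209 208 208 205 204 205]
380 [214 255 255 255 255 255 255 255 255 255 255 255 253 241 149  79  65  17
  36  67  82 111 136 157 153 169 200 200 194 191 193 190 191 186]
[536.11861914 197.58036449 131.36315957] [535.46391888 185.47118957 139.82406144]
```

Call:
drive_tool:
  commands: [1, 0, 0, 0, 0.026, 1, 0, 0, 0, 0.0, 1, 0, 0, 0, 0]

```text
time_s: 19.3
ee_pos: [528.8, 182.0, 281.8]
ee_rot: [0.961, 0.277, 0.001, 0.0]
wrist_force: [-1.2, -0.0, 11.6]
gripper_width: 43.5
grasp_force: 25.0
```

```bash
cat > q.py <<'E'
from h import *
print(pose())
s=camera('scene'); print(s['pixels'][286:291,270:278].astype(int).mean(2).astype(int))
p=camera('wrist'); g=p['pixels'].mean(2).astype(int); print(g[370,300:322])
E
python3 q.py
```

```text
(array([528.8, 182. , 281.8]), 'y-ang', np.float64(-57.85), 'F', array([-1.2, -0. , 11.6]), 'T', array([ 0.11, -0.  ,  0.05]), 'w', 43.5, 'g', 25.0, 't', 19.3)
[[142 159 186 175 161 103  38  36]
 [139 132 138 140 130  79  30  31]
 [143 127 128 137 123  73  24  25]
 [140 113 112 121 111  66  22  47]
 [ 87  68  81 101 101  55  41  93]]
[201 199 203 207 203 217 186  92  85  91  92  93  93 126 193 210 204 199
 206 205 204 206]
```

Call:
drive_tool:
  commands: [1, 0, 0, 0, 0.026, 1, 0, 0, 0, 0.0, 1, 0, 0, 0, 0]

```text
time_s: 19.7
ee_pos: [528.7, 182.0, 281.8]
ee_rot: [0.964, 0.264, 0.001, 0.0]
wrist_force: [-0.1, 0.7, 10.7]
gripper_width: 43.3
grasp_force: 25.0
```

```bash
python3 q.py
```

```text
(array([528.7, 182. , 281.8]), 'y-ang', np.float64(-59.33), 'F', array([-0.1,  0.7, 10.7]), 'T', array([ 0.06, -0.01, -0.02]), 'w', 43.3, 'g', 25.0, 't', 19.7)
[[142 160 185 175 161 101  39  35]
 [140 133 139 140 128  78  30  30]
 [142 128 128 136 123  73  24  27]
 [140 113 112 121 109  66  20  46]
 [ 88  67  81 101 100  55  41  93]]
[202 202 203 204 204 216 190  93  91  92  96  92  82 126 196 209 204 202
 202 207 204 205]
```

Call:
drive_tool:
  commands: [1, 0, 0, 0, 0.026, 1, 0, 0, 0, 0.026, 1, 0, 0, 0, 0, 1, 0, 0, 0, 0]

```text
time_s: 20.2
ee_pos: [528.5, 182.0, 281.8]
ee_rot: [0.971, 0.239, 0.001, 0.0]
wrist_force: [-1.3, 0.4, 12.4]
gripper_width: 43.3
grasp_force: 25.0
```

```bash
python3 q.py
```

```text
(array([528.5, 182. , 281.8]), 'y-ang', np.float64(-62.31), 'F', array([-1.3,  0.4, 12.4]), 'T', array([ 0.07,  0.08, -0.01]), 'w', 43.3, 'g', 25.0, 't', 20.2)
[[143 160 186 175 162 104  39  34]
 [140 133 137 141 128  78  31  32]
 [142 128 128 136 123  74  24  25]
 [139 114 112 121 110  67  21  45]
 [ 86  68  81 101 100  54  41  94]]
[205 205 205 209 213 218 190  98  84  93  97  91  90 127 201 210 207 205
 210 208 210 214]
```

```bash
python3 - <<'E'
from h import *
s=camera('scene'); a=cv2.imread('pics/s5.png')[:,:,::-1].astype(int); d=abs(a-s['pixels'].astype(int)).max(2)>40
for r in range(225,325,10): print(r,[int(d[r:r+10,c:c+10].sum()) for c in range(200,330,10)])
p=camera('wrist')
cv2.imwrite('pics/c8.png',np.hstack([cv2.resize(s['pixels'][235:305,215:295,::-1],(400,350),interpolation=cv2.INTER_CUBIC),cv2.resize(p['pixels'][140:400,170:467,::-1],(400,350),interpolation=cv2.INTER_CUBIC)]))
for u,v in((300,300),(340,300),(295,310),(350,312),(325,328),(340,370)): print(pt(p,u,v).round(1))
E
```

```text
225 [0, 0, 62, 0, 4, 6, 30, 6, 0, 0, 0, 0, 0]
235 [0, 0, 27, 0, 2, 21, 10, 0, 0, 0, 0, 0, 0]
245 [0, 12, 3, 0, 15, 15, 13, 0, 0, 0, 0, 0, 0]
255 [0, 2, 8, 0, 36, 60, 23, 19, 0, 0, 0, 0, 0]
265 [0, 5, 8, 20, 24, 52, 42, 1, 0, 0, 0, 0, 0]
275 [0, 0, 0, 0, 7, 10, 2, 0, 0, 0, 0, 0, 0]
285 [2, 1, 0, 0, 0, 0, 0, 0, 0, 0, 0, 0, 0]
295 [22, 29, 0, 0, 0, 0, 0, 0, 0, 0, 0, 0, 0]
305 [1, 5, 0, 0, 0, 0, 0, 0, 0, 0, 0, 0, 0]
315 [0, 0, 0, 0, 0, 0, 0, 0, 0, 0, 0, 0, 0]
[537.5 196.7 131.3]
[545.4 183.4 132.9]
[533.  196.6 131.8]
[542.4 177.3 132.4]
[535.6 184.8 139.8]
[517.3 168.1 132.5]
```

View pics/c8.png

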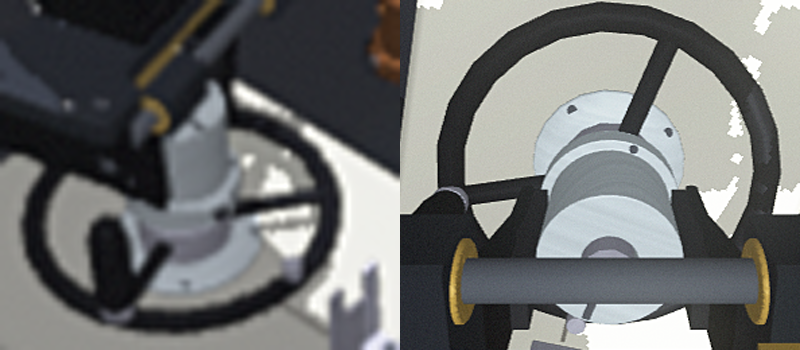

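The right half shows the hub on its seat with the nose standing out and its line at (590,310). The scene half shows the set-screw at (222,212), at home height, and the stud at (290,265). The wheel has not moved, so I'll keep feeling clockwise for the limit.

Call:
drive_tool:
  commands: [1, 0, 0, 0, 0.026, 1, 0, 0, 0, 0.026, 1, 0, 0, 0, 0, 1, 0, 0, 0, 0]

```text
time_s: 20.8
ee_pos: [528.4, 182.2, 281.8]
ee_rot: [0.977, 0.214, 0.001, 0.0]
wrist_force: [-1.9, 0.7, 12.2]
gripper_width: 43.4
grasp_force: 25.0
```

```bash
python3 q.py
```

```text
(array([528.4, 182.2, 281.8]), 'y-ang', np.float64(-65.29), 'F', array([-1.9,  0.7, 12.2]), 'T', array([0.2 , 0.15, 0.07]), 'w', 43.4, 'g', 25.0, 't', 20.8)
[[142 158 185 175 161 102  40  34]
 [140 132 137 141 130  78  30  32]
 [143 127 128 137 123  74  24  26]
 [141 113 113 121 109  67  23  45]
 [ 87  66  80 103  99  52  41  93]]
[212 214 213 212 217 223 206 107  91  91  99  96  91 128 204 218 213 212
 214 214 214 214]
```

Call:
drive_tool:
  commands: [1, 0, 0, 0, 0.026, 1, 0, 0, 0, 0.026, 1, 0, 0, 0, 0, 1, 0, 0, 0, 0]

```text
time_s: 21.3
ee_pos: [528.3, 182.3, 281.8]
ee_rot: [0.982, 0.189, 0.0, -0.0]
wrist_force: [-1.7, 1.9, 13.1]
gripper_width: 43.5
grasp_force: 25.0
```

```bash
python3 q.py
```

```text
(array([528.3, 182.3, 281.8]), 'y-ang', np.float64(-68.26), 'F', array([-1.7,  1.9, 13.1]), 'T', array([0.35, 0.2 , 0.05]), 'w', 43.5, 'g', 25.0, 't', 21.3)
[[141 158 192 196 177  92  37  37]
 [142 137 139 143 125  44  24  31]
 [143 131 139 139 117  45  19  28]
 [140 117 119 122 105  45  19  46]
 [ 88  80  98 110  94  36  39  93]]
[214 213 217 220 217 226 201 103  90  95 100  97  87 132 205 217 216 219
 219 217 219 218]
```

The wheel has just started to follow, by about 1° clockwise to about 194°. The hub's clockwise limit is therefore at tool −67°, and the play is centred near −56.5°, which puts the hub at 194°. I'll turn back to there.

Call:
drive_tool:
  commands: [1, 0, 0, 0, -0.05, 1, 0, 0, 0, -0.05, 1, 0, 0, 0, -0.05, 1, 0, 0, 0, -0.05, 1, 0, 0, 0, 0, 1, 0, 0, 0, 0]

```text
time_s: 22.0
ee_pos: [528.9, 182.0, 281.8]
ee_rot: [0.958, 0.286, 0.001, 0.0]
wrist_force: [0.1, 0.1, 10.7]
gripper_width: 43.3
grasp_force: 25.0
```

```bash
python3 q.py; python3 - <<'E'
from h import *
p=camera('wrist'); s=camera('scene'); an=lambda d:np.degrees(np.arctan2(d[1],d[0]))%360
g=p['pixels'].mean(2)
w=np.array([[v,300+np.average(np.arange(24),weights=np.clip(170-g[v,300:324],0,None))] for v in(368,370,372,374)])
a,b=at_z(p,w[0,1],368,132),at_z(p,w[-1,1],374,132); k=np.polyfit(w[:,0],w[:,1],1); a,b=at_z(p,np.polyval(k,366),366,132),at_z(p,np.polyval(k,376),376,132)
print('hub line',an(b-a),an((a+b)[:2]/2-[528.6,181.9]))
print([pt(p,u,v).round(1)[2] for u,v in((300,300),(340,300),(295,310),(350,312),(340,370),(325,328))])
# stud in wrist: lilac pixels near prediction
for t in(190,194,198): print(t,proj(p,[528.6+66*np.cos(np.radians(t)),181.9+66*np.sin(np.radians(t)),80]).round(1))
c=p['pixels'].astype(int); u0,v0=proj(p,[528.6+66*np.cos(np.radians(194)),181.9+66*np.sin(np.radians(194)),80]).astype(int)
m=(c[...,2]-c[...,1]>8)&(c[...,0]>100); m[:v0-12]=0;m[v0+13:]=0;m[:,:u0-18]=0;m[:,u0+18:]=0
q=np.argwhere(m); print(len(q),q.mean(0)[::-1] if len(q) else '',q.min(0),q.max(0))
E
```

```text
(array([528.9, 182. , 281.8]), 'y-ang', np.float64(-56.8), 'F', array([ 0.1,  0.1, 10.7]), 'T', array([ 0.15, -0.06,  0.06]), 'w', 43.3, 'g', 25.0, 't', 22.0)
[[141 157 192 196 176  92  37  35]
 [142 136 140 142 123  42  24  31]
 [143 131 138 139 116  44  18  27]
 [141 116 120 123 103  46  19  47]
 [ 89  80  98 111  95  38  41  94]]
[203 205 206 205 209 214 191  93  83  93  94  94  88 127 195 205 202 200
 201 203 206 206]
hub line 193.87528142454335 195.36340210028894
[np.float64(132.6), np.float64(132.6), np.float64(132.3), np.float64(132.2), np.float64(132.8), np.float64(138.6)]
190 [278.2 377.8]
194 [285.7 380.3]
198 [293.3 382.2]
152 [287.22368421 378.36842105] [368 281] [385 294]
```

```bash
python3 -c "
from h import *
print(order.finish_job())"
```

```text
the job is handed in; nothing more can be done
None
```

I cranked the handwheel to about 194.5°, with the slotted rest at about 194°. The hub is home (top at 132 mm) with its set-screw facing the slot at about 194–195°. I handed the job in at about 22 s, still gripping the hub; at home it turned freely about 10° either way, more than the roughly 4° in the description.

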